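# Turn the divider leaf of the test-record binder

### The job

Turn the stiff divider leaf of the open record binder over its spine, so that it lies fully flat on the pages of the other side. Push it over and press it down with a fingertip or the outside of the fingers only: do not take it between the fingers, do not fling or slam it, and leave the bottle, beaker, jar and meter where they stand.

Things in the scene. Friction and masses are not known exactly. Their poses are not given: they have to be found in the camera images.
- binder: open ring binder held fast on the table: black cover 165 mm along the spine (its x) by 250 mm (its y), 4 mm thick. Origin: centre of its underside, z up. Spine with three steel rings (radius 12.5 mm) along its x. White pages 142 mm (x) long, from y = 14 to 118 mm on each side, top 19 mm above the table. The leaf starts on its -y side and must end on its +y side
- spine (a point): middle of the hinge axis of the leaf, 22 mm straight above the binder's origin; the axis runs along the binder's x
- leaf (a joint): angle of the grey divider leaf: 0 flat on the pages of the binder's -y side, 1.57 upright, 3.14 (the stop) flat on the pages of the +y side. Starts partly raised, 0.45 to 0.9. The hinge is stiff: the leaf (about 70 g) stays at the angle where it is left and takes up to 1.5 N at its free edge to turn
- leaf_edge (a point): middle of the leaf's free edge, 108 mm from the hinge axis, half-way through its thickness. The leaf is a rigid plate 4 mm thick, 140 mm along the spine, with a 36 mm wide tab standing 12 mm farther out, centred 38 mm towards the binder's -x. Axes fixed to the leaf: x along the spine, y from free edge to spine, z out of the face that is on top at joint 0
- leaf_mid (a point): middle of the leaf plate, 56.5 mm from the hinge axis; same axes as leaf_edge
- bottle: bystander: amber bottle with black cap, 48 mm diameter, 100 mm high; origin at the centre of its underside
- beaker: bystander: clear plastic beaker, 66 mm across the rim, 85 mm high; origin at the centre of its underside
- jar: bystander: squat white jar, 56 mm diameter, 60 mm high; origin at the centre of its underside
- meter: bystander: dark water-test meter, 100 (x) by 160 (y) by 70 mm high with its round cap; origin at the centre of its underside

How it is judged:
By the outcome, as a careful person would: the job done as asked, in the order asked, and still so for the second after the job is handed in, with the robot touching nothing.
It also fails if it takes over 37 s, if anything falls off the work surface, if the arm or the gripper's body presses on something with over 40 N, if the wrist force passes 120 N, or if a joint passes its speed limit or range.

### The arm

A 7-joint arm with a two-finger parallel gripper is mounted at the origin on the work surface. World frame = base frame: x ahead of the robot, y to its left, z up, the work surface at z = 0. Lengths are in m, angles in rad, forces in N, time in s.
With the tool pointing down it reaches from about 0.425 to 0.875 m from the base axis. Payload 4.7 kg.
Tool frame: the origin (TCP) lies at the very end of the fingers, on their centre line; the grasp point (between the pads) lies 19 mm behind it; z points along the fingers, y is the direction in which the jaws open and shut (so a half turn about z gives the same grasp; the last joint's range is limited). The gripper opens to 87 mm and grips with 3 to 60 N. Pads are 19 mm wide; open, the fingers measure 117 mm over their backs; the gripper's body (75 mm by 190 mm) begins 51 mm behind the grasp point.
Start: joints at [1.138, 0.321, -0.07, 1.45, 0.023, 1.371, -0.057], TCP at [0.281, -0.586, 0.223] pointing down, gripper open.
Joint ranges: [-2.86, 2.86], [-0.3, 2.09], [-1.38, 1.24], [0.06, 2.45], [-1.56, 4.7], [0.09, 2.05], [-2.69, 2.69]. Speed limits (rad/s): [2.57, 2.57, 3.14, 3.14, 3.14, 3.14, 3.14].

### API

Orientations are given as a 3x3 rotation matrix whose columns are the frame's x, y, z axes.
In Python, from workcell import sense, read_camera, bot gives the robot as it stands.
- The arm moves only by the tool arm_command, never from a script. Its arguments are lists of equal length, an entry for each row: "xyz": the shift along the world's x, y, z in cm, a list of three; "spin": the turn about the world's z in rad. A call has 1 to 10 rows; each row is the pose to reach, as a shift and turn from the pose measured when the call began; what a row does not reach only later rows make up. A row lasts 1/12 s, in which the tool goes at most 41.7 mm and 7.16 degrees, less where a joint would pass 70% of its speed; a pose out of reach is approached as far as the arm can. A call with a gripper value outside its range is refused whole. "gripper" is the opening, from 0 (shut) to 1 (fully open), set as the call begins (left out, the last holds). The fingers move at their own pace and stop on an object; "grip_force" is the grip in N (left out, the last holds). Time passes only in rows, so rows that repeat a pose let the fingers close. It gives the time, the measured TCP pose, the force and the opening at its end, in the units of the state.
- sense(): the state, without advancing time (a new reading comes with each control period).
- read_camera(name): name is "scene" or "top" or "wrist"; returns a dict with "color" (420x560x3 uint8, red, green, blue), "camera_matrix" (3x3 intrinsics, pixels), "k1" (the pictures are not rectified: a ray, as slopes to the right and down, at radius r is drawn at 1 + k1 r^2 times it, then the intrinsics apply), "world_from_camera" (4x4, takes a point from camera to world coordinates); the wrist camera has in their place "mount" (4x4, takes a point from camera to tool coordinates, whose origin is the TCP and whose axes are the flange's). Camera axes: x right, y down, z forward; pixel columns grow to the right and rows downward; lengths in m; the calibration is good to about 2 mm. A picture is of the moment at which its call begins: read the wrist's pose just before it. There is no depth.
- bot.sign_off(): hands the job in, once; it reports no verdict.
The state is a dict: "time_s": time; "joint_pos": joint angles; "joint_velocities": joint speeds; "effort": joint torques, N m; "tool_pos": TCP position; "ee_rot": TCP orientation; "contact_force": force on the tool from outside, world axes, zero at the start; "moment": the same for the moment, N m; "opening": finger opening in m.
Only numpy, scipy, OpenCV 4.12 (cv2) and the standard library are available. Lean on these libraries where they do the work, as an engineer would, in place of code of your own. Each camera call takes 0.05 s, during which the arm holds its last target. There are 200 camera calls.

## Working session

There is one attempt and no reset: what is moved stays moved. The work goes in short steps, Python scripts to look and compute and a tool call to move; the robot and the scene stay as the last step left them, time stands still between calls to the robot, and variables do not carry over. Pictures are saved under pics/ and viewed, about 8 in all and at most 12, crops included, and the job is handed in when it is done.

Besides the shell and the picture viewer there is one more tool, called after "Emit:" by a JSON object that holds its "api" and its "payload". arm_command: Moves the arm, as the interface text tells. Its arguments: {"type":"object","properties":{"xyz":{"type":"array"},"spin":{"type":"array"},"gripper":{"type":"number"},"grip_force":{"type":"number"}},"required":["xyz","spin"]}

```bash
mkdir -p pics; cat > h.py <<'E'
import numpy as np, cv2
from workcell import sense, read_camera, bot
def ray(c,u,v):
    K=c["camera_matrix"];k=c["k1"]
    d=np.array([(u-K[0][2])/K[0][0],(v-K[1][2])/K[1][1]]);s=d.copy()
    for _ in range(30): s=d/(1+k*(s@s))
    T=np.array(c["world_from_camera"]);return T[:3,3],T[:3,:3]@np.array([s[0],s[1],1])
def onz(c,u,v,z):
    o,d=ray(c,u,v);return o+d*(z-o[2])/d[2]
def proj(c,P):
    K=np.array(c["camera_matrix"]);T=np.array(c["world_from_camera"])
    p=T[:3,:3].T@(np.array(P)-T[:3,3]);s=p[:2]/p[2];s=s*(1+c["k1"]*(s@s))
    return s*[K[0][0],K[1][1]]+[K[0][2],K[1][2]]
E
python3 - <<'E'
from h import *
import pickle
s=sense();print(s)
for n in("scene","top"):
    c=read_camera(n);pickle.dump(c,open(n+".pkl","wb"));cv2.imwrite(f"pics/{n}.png",cv2.resize(c["color"][:,:,::-1],(800,600),interpolation=cv2.INTER_CUBIC));print(c["world_from_camera"],c["camera_matrix"],c["k1"])
E
```

```text
{'time_s': 0.0, 'joint_pos': array([ 1.13812217,  0.3218683 , -0.07007073,  1.45166477,  0.02263705,
        1.37080346, -0.05685832]), 'joint_velocities': array([-0.00074825, -0.00175437, -0.00029944, -0.00135893, -0.00048444,
       -0.0022289 ,  0.00023152]), 'effort': array([-8.96834881e-04, -4.91289639e+01, -4.04193560e-01, -3.12528169e+01,
       -6.37866464e-02,  4.37572156e-02,  1.57159648e-04]), 'tool_pos': array([ 0.28053411, -0.58573236,  0.22143714]), 'ee_rot': array([[ 9.01816902e-01,  4.32117273e-01, -9.68348251e-04],
       [ 4.32118336e-01, -9.01815308e-01,  1.70089568e-03],
       [-1.38284874e-04, -1.95233751e-03, -9.99998085e-01]]), 'contact_force': array([ 0.47645679, -0.44321243, -0.00966919]), 'moment': array([-0.043866  , -0.05236964,  0.04177466]), 'opening': 0.08721798793290232}
[[ 0.71873517  0.52229563 -0.4589412   0.95758262]
 [ 0.69520319 -0.54990911  0.46291739 -0.29037975]
 [-0.01059622 -0.6517724  -0.7583406   0.66023171]
 [ 0.          0.          0.          1.        ]] [[382.1360634    0.         281.08765951]
 [  0.         382.1360634  208.68963482]
 [  0.           0.           1.        ]] -0.05286500310481687
[[-9.85256231e-03 -9.85084633e-01  1.71788221e-01  4.51870645e-01]
 [-9.99951369e-01  9.63197807e-03 -2.11754679e-03  7.72239513e-02]
 [ 4.31302428e-04 -1.71800730e-01 -9.85131627e-01  8.87247657e-01]
 [ 0.00000000e+00  0.00000000e+00  0.00000000e+00  1.00000000e+00]] [[442.20162161   0.         281.50773403]
 [  0.         442.20162161 208.25015442]
 [  0.           0.           1.        ]] -0.06661906398573673
```

View pics/top.png

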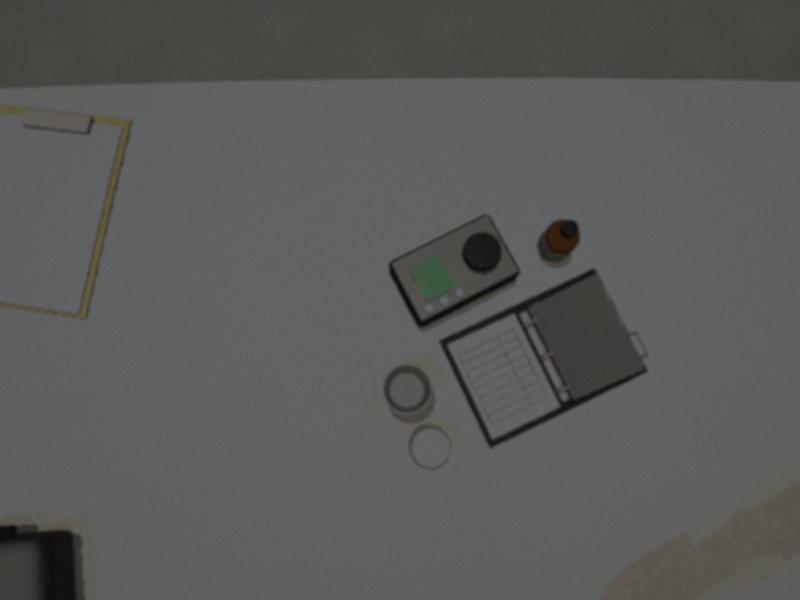

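View pics/scene.png

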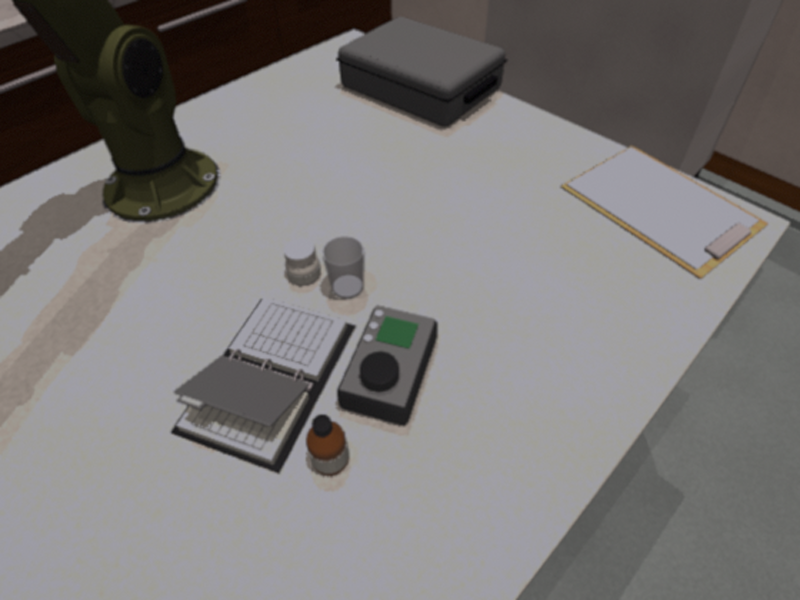

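The top picture shows the cover corners at about (443,342), (595,270), (646,371) and (491,446), with the leaf on the right and its tab near (637,345). The bottle (565,235), meter, beaker (408,390) and jar (430,447) stand around the binder. In the scene picture the leaf is raised by roughly 0.6 rad. I'll enlarge both.

```bash
python3 - <<'E'
from h import *
import pickle
a=pickle.load(open("top.pkl","rb"))["color"][185:320,305:465,::-1]
b=pickle.load(open("scene.pkl","rb"))["color"][200:335,115:255,::-1]
a=cv2.convertScaleAbs(a,alpha=2)
f=lambda i,s:cv2.resize(i,None,fx=s,fy=s,interpolation=cv2.INTER_CUBIC)
cv2.imwrite("pics/a.png",f(a,4.4));cv2.imwrite("pics/b.png",f(b,4.4))
E
```

```text
(no output)
```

View pics/a.png

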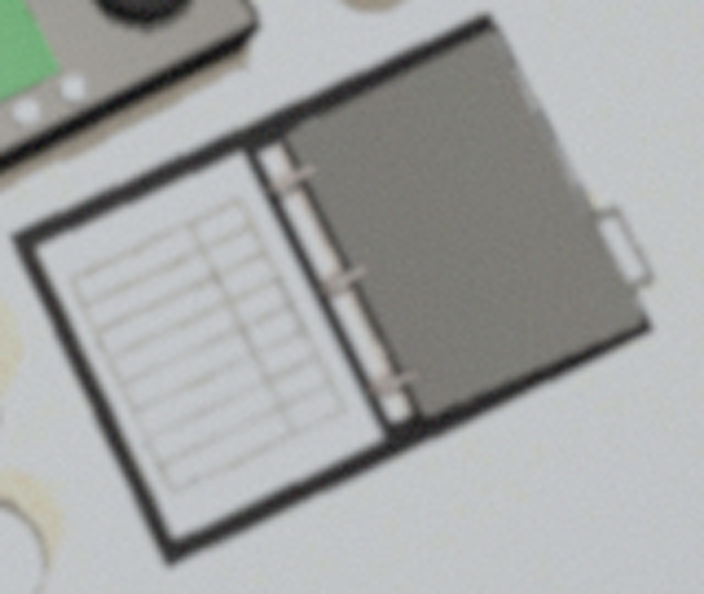

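View pics/b.png

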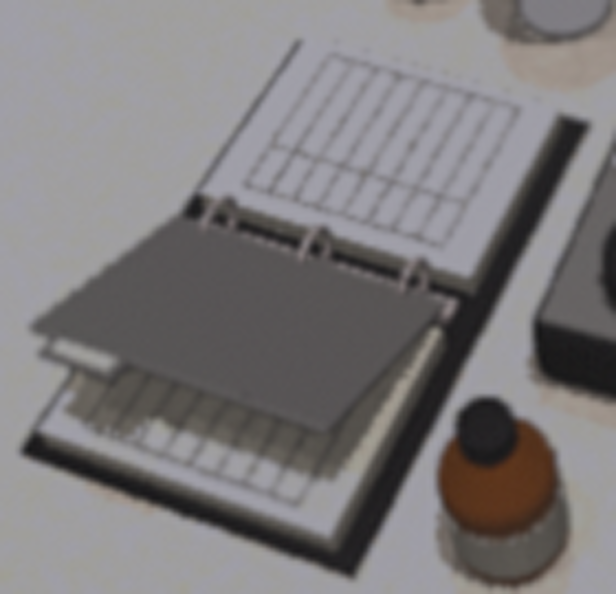

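Crop a shows the cover corners at (15,237), (490,14), (650,326) and (170,562). Crop b shows the free-edge leaf corners at (30,328) and (322,432), and the tab near (80,360) on the -x end. Next I'll fit the pose and the angle.

```bash
python3 - <<'E'
from h import *
import pickle
from scipy.optimize import least_squares
t=pickle.load(open("top.pkl","rb"));s=pickle.load(open("scene.pkl","rb"))
def B(p,q): # binder->world
    c,n=np.cos(p[2]),np.sin(p[2]);return [p[0]+c*q[0]-n*q[1],p[1]+n*q[0]+c*q[1],q[2]]
def L(p,x,r,h): # leaf pt
    a=p[3];return B(p,[x,-r*np.cos(a)+h*np.sin(a),.022+r*np.sin(a)+h*np.cos(a)])
px=lambda U,V,o:np.array([(U+.5)/4.4-.5+o[0],(V+.5)/4.4-.5+o[1]])
ot,os=(305,185),(115,200)
X,Y=.0825,.125
def res(p,full=False):
    r=[]
    for (u,v),q in [((15,237),(X,Y)),((490,14),(X,-Y)),((650,326),(-X,-Y)),((170,562),(-X,Y))]:
        r.append(proj(t,B(p,[*q,.004]))-px(u,v,ot))
    for (u,v),q in [((355,575),(X,-Y)),((25,452),(-X,-Y)),((588,122),(X,Y))]:
        r.append(proj(s,B(p,[*q,.004]))-px(u,v,os))
    for (u,v),x in [((30,328),-.07),((322,432),.07)]: r.append(proj(s,L(p,x,.108,0))-px(u,v,os))
    for (u,v),x in [((500,30),.07),((640,320),-.07)]: r.append(proj(t,L(p,x,.108,.002))-px(u,v,ot))
    return np.ravel(r)
f=least_squares(res,[.55,-.1,.4,.6],loss="soft_l1");p=f.x
print(p,res(p).reshape(-1,2).round(1).tolist())
for r in(.108,.12):print(r,L(p,0,r,0),L(p,-.038,r,0),L(p,-.02,r,0))
print("yd",-np.sin(p[2]),np.cos(p[2]),"-> local y in world")
R=lambda U,V,c,z:onz(c,(U+.5)*.7-.5,(V+.5)*.7-.5,z).round(3)
print("bottle",R(569,229,t,.1),"beaker",R(408,388,t,.04),"jar",R(430,445,t,.06),"meter",[R(*q,t,.05) for q in((390,263),(488,216),(518,270),(420,322))])
np.save("p.npy",p)
E
```

```text
[ 0.52197963 -0.12294461  0.42550312  0.44899925] [[-1.1, -0.8], [0.4, -1.3], [1.9, 0.5], [-0.1, 1.4], [-0.1, 0.0], [-1.9, -0.5], [0.7, -0.7], [-0.5, -0.0], [1.5, 0.2], [-1.5, -0.7], [1.5, 0.3]]
0.108 [np.float64(0.5621410737653462), np.float64(-0.21156415999189154), np.float64(0.06887893298322628)] [np.float64(0.5275294892320935), np.float64(-0.22724976537063), np.float64(0.06887893298322628)] [np.float64(0.5439244503267922), np.float64(-0.2198197417701749), np.float64(0.06887893298322628)]
0.12 [np.float64(0.5666034564971902), np.float64(-0.22141077626290273), np.float64(0.07408770331469586)] [np.float64(0.5319918719639376), np.float64(-0.2370963816416412), np.float64(0.07408770331469586)] [np.float64(0.5483868330586362), np.float64(-0.22966635804118612), np.float64(0.07408770331469586)]
yd -0.4127790889141697 0.9108311719277004 -> local y in world
bottle [ 0.677 -0.141  0.1  ] beaker [0.478 0.069 0.04 ] jar [0.404 0.042 0.06 ] meter [array([0.646, 0.092, 0.05 ]), array([ 0.711, -0.044,  0.05 ]), array([ 0.635, -0.082,  0.05 ]), array([0.565, 0.052, 0.05 ])]
```

Emit:
{"api": "arm_command", "payload": {"xyz": [[1.5, 1.7, 0], [4.5, 5.2, 0], [7.5, 8.7, -0.5], [10.5, 12.1, -1], [13.5, 15.6, -2], [16.5, 19, -3], [19.5, 22.5, -4], [22.5, 26, -5], [25.5, 29.4, -5.5], [28, 32.3, -6]], "spin": [0, 0, 0, 0, 0, 0, 0, 0, 0, 0], "gripper": 0, "grip_force": 20}}

```text
time_s: 0.93
tool_pos: [0.5383, -0.2872, 0.1656]
ee_rot: [[0.902, 0.432, -0.002], [0.432, -0.902, 0.002], [-0.001, -0.003, -1.0]]
contact_force: [0.3, 0.2, 0.3]
opening: 0.0284
```

```bash
python3 -c "
from h import *
s=sense();print(s['joint_pos'],s['tool_pos'],s['ee_rot'],s['contact_force'],s['opening'])"
```

```text
[ 0.69264725  0.28688301 -0.29445663  1.62010451  0.085621    1.24990712
 -0.74190582] [ 0.53831409 -0.28719336  0.16559661] [[ 9.01929264e-01  4.31879689e-01 -1.88061598e-03]
 [ 4.31882877e-01 -9.01927744e-01  1.87774086e-03]
 [-8.85221590e-04 -2.50579527e-03 -9.99996469e-01]] [0.26355175 0.16658833 0.32233494] 0.028383313406155432
```

Emit:
{"api": "arm_command", "payload": {"xyz": [[3, 3.4, -0.5], [4.2, 4.7, -0.5], [4.2, 4.7, -0.5], [4.2, 4.7, -0.5], [4.2, 4.7, -0.5], [4.2, 4.7, -0.5], [4.2, 4.7, -0.5], [4.2, 4.7, -0.5], [4.2, 4.7, -0.5], [4.2, 4.7, -0.5]], "spin": [0.12, 0.24, 0.36, 0.48, 0.6, 0.72, 0.84, 0.96, 1.08, 1.2]}}

```text
time_s: 1.77
tool_pos: [0.5799, -0.2401, 0.16]
ee_rot: [[-0.082, 0.997, -0.003], [0.997, 0.082, -0.001], [-0.0, -0.003, -1.0]]
contact_force: [0.7, 0.6, -0.8]
opening: 0.0005
```

```bash
python3 -c "
from h import *
s=sense();print(s['joint_pos'],s['tool_pos'],np.arctan2(s['ee_rot'][1,0],s['ee_rot'][0,0]))"
```

```text
[ 0.74436158  0.35258775 -0.4924591   1.57489167  0.17389382  1.26078764
  0.30551744] [ 0.57993306 -0.24008318  0.16000335] 1.6524934999047094
```

Emit:
{"api": "arm_command", "payload": {"xyz": [[0, 0, 0], [0, 0, -0.5], [0, 0, -2], [0, 0, -4.5], [0, 0, -7], [0, 0, -9.5], [0, 0, -11.2], [0, 0, -12], [0, 0, -12.2], [0, 0, -12.2]], "spin": [0.12, 0.24, 0.34, 0.34, 0.34, 0.34, 0.34, 0.34, 0.34, 0.34]}}

```text
time_s: 2.6
tool_pos: [0.5798, -0.24, 0.0378]
ee_rot: [[-0.409, 0.912, -0.004], [0.912, 0.409, -0.001], [0.0, -0.004, -1.0]]
contact_force: [0.7, 0.4, -0.2]
opening: 0.0003
```

```bash
python3 - <<'E'
from h import *
s=sense();print(s['tool_pos'],s['contact_force'],np.arctan2(s['ee_rot'][1,0],s['ee_rot'][0,0]))
c=read_camera("scene");i=c["color"][170:350,90:330,::-1]
cv2.imwrite("pics/c.png",cv2.resize(i,(800,600),interpolation=cv2.INTER_CUBIC));print(proj(c,s['tool_pos']))
E
```

```text
[ 0.57982912 -0.24003483  0.03780519] [ 0.70791622  0.37260869 -0.20427816] 1.9924795378486357
[151.02842036 310.9091218 ]
```

View pics/c.png

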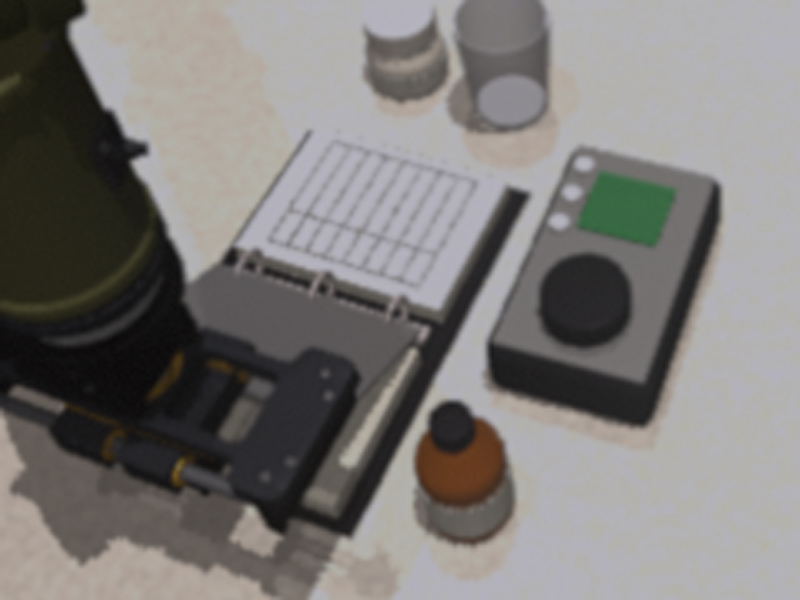

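The gripper sits outside the free edge, near (290,520), clear of the bottle. Next I push inward while rising along with the edge.

Emit:
{"api": "arm_command", "payload": {"xyz": [[-0.41, 0.91, 0], [-0.83, 1.82, 0], [-1.03, 2.28, 0.4], [-1.2, 2.64, 1.0], [-1.36, 3.01, 1.6], [-1.53, 3.37, 2.1], [-1.73, 3.83, 2.7], [-1.94, 4.28, 3.3], [-2.15, 4.74, 3.8], [-2.15, 4.74, 3.8]], "spin": [0, 0, 0, 0, 0, 0, 0, 0, 0, 0]}}

```text
time_s: 3.48
tool_pos: [0.5591, -0.1912, 0.0781]
ee_rot: [[-0.411, 0.912, -0.001], [0.912, 0.411, -0.002], [-0.001, -0.002, -1.0]]
contact_force: [0.8, -1.3, 0.6]
opening: 0.0008
```

```bash
python3 - <<'E'
from h import *
s=sense();print(s['tool_pos'],s['contact_force'])
c=read_camera("scene");i=c["color"][170:350,90:330,::-1]
cv2.imwrite("pics/d.png",cv2.resize(i,(800,600),interpolation=cv2.INTER_CUBIC))
E
```

```text
[ 0.55911559 -0.19121131  0.07810368] [ 0.77085137 -1.33350106  0.61383515]
```

View pics/d.png

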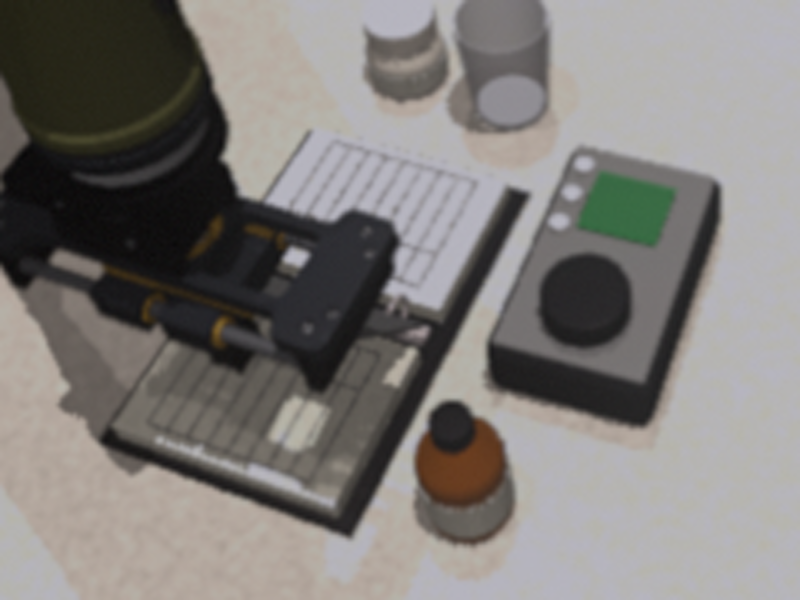

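Emit:
{"api": "arm_command", "payload": {"xyz": [[-0.35, 0.77, 0.7], [-0.7, 1.55, 1.4], [-1.11, 2.46, 1.9], [-1.53, 3.37, 2.4], [-1.94, 4.28, 2.8], [-2.39, 5.28, 3.2], [-2.77, 6.1, 3.2], [-3.18, 7.01, 3.0], [-3.18, 7.01, 3.0]], "spin": [0, 0, 0, 0, 0, 0, 0, 0, 0]}}

```text
time_s: 4.28
tool_pos: [0.526, -0.1186, 0.107]
ee_rot: [[-0.413, 0.911, -0.003], [0.911, 0.413, -0.001], [0.001, -0.003, -1.0]]
contact_force: [-0.1, 0.4, -0.5]
opening: 0.0005
```

```bash
python3 - <<'E'
from h import *
s=sense();print(s['tool_pos'],s['contact_force'])
c=read_camera("scene");i=c["color"][170:350,90:330,::-1]
cv2.imwrite("pics/e.png",cv2.resize(i,(800,600),interpolation=cv2.INTER_CUBIC))
E
```

```text
[ 0.52595703 -0.11860353  0.10697171] [-0.07837916  0.39591229 -0.54165587]
```

View pics/e.png

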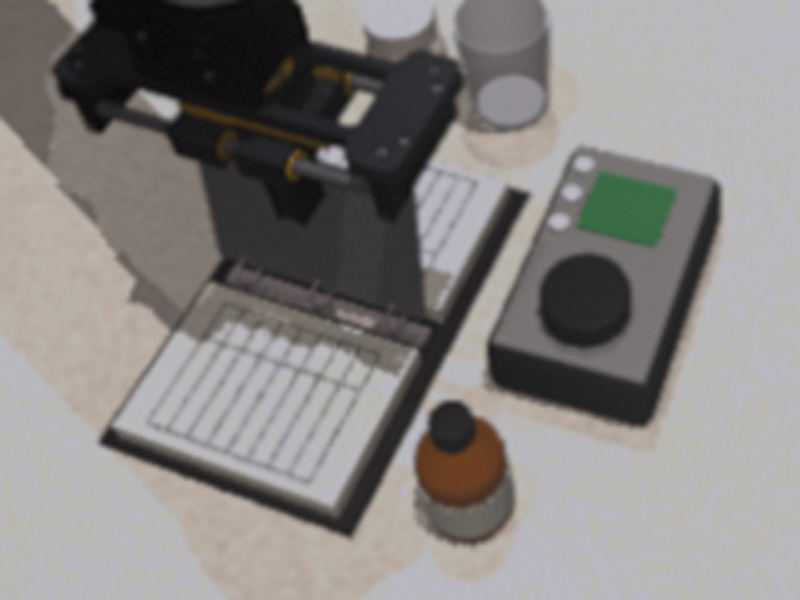

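The leaf is just past upright, with its face at (330,230), and the binder's old side is clear. I'll keep following the arc down.

Emit:
{"api": "arm_command", "payload": {"xyz": [[-0.29, 0.64, -0.15], [-0.57, 1.25, -0.4], [-0.89, 1.96, -0.7], [-1.21, 2.67, -1.06], [-1.51, 3.32, -1.5], [-1.78, 3.93, -2.03], [-2.04, 4.51, -2.6], [-2.27, 5.01, -3.26], [-2.46, 5.42, -3.95], [-2.64, 5.83, -4.69]], "spin": [0, 0, 0, 0, 0, 0, 0, 0, 0, 0]}}

```text
time_s: 5.17
tool_pos: [0.4995, -0.0609, 0.0593]
ee_rot: [[-0.412, 0.911, -0.004], [0.911, 0.412, -0.001], [0.001, -0.004, -1.0]]
contact_force: [0.6, 0.2, 0.6]
opening: 0.0006
```

Emit:
{"api": "arm_command", "payload": {"xyz": [[-0.13, 0.29, -0.7], [-0.25, 0.55, -1.5], [-0.31, 0.68, -2.1], [-0.35, 0.78, -2.7], [-0.37, 0.82, -3.1], [-0.37, 0.82, -3.3], [-0.37, 0.82, -3.5], [-0.37, 0.82, -3.6], [-0.37, 0.82, -3.6]], "spin": [0, 0, 0, 0, 0, 0, 0, 0, 0]}}

```text
time_s: 5.92
tool_pos: [0.4957, -0.0526, 0.0243]
ee_rot: [[-0.412, 0.911, -0.005], [0.911, 0.412, -0.001], [0.001, -0.005, -1.0]]
contact_force: [-4.4, 1.1, 9.7]
opening: 0.0005
```

Emit:
{"api": "arm_command", "payload": {"xyz": [[0, 0, -0.15], [0, 0, -0.25], [0, 0, -0.25], [0, 0, -0.25]], "spin": [0, 0, 0, 0]}}

```text
time_s: 6.25
tool_pos: [0.4958, -0.0526, 0.0241]
ee_rot: [[-0.412, 0.911, -0.006], [0.911, 0.412, -0.002], [0.0, -0.006, -1.0]]
contact_force: [-7.7, 1.5, 20.3]
opening: 0.0004
```

Emit:
{"api": "arm_command", "payload": {"xyz": [[0, 0, 0.3], [0, 0, 1], [0, 0, 3], [0, 0, 6], [0, 0, 9], [1, -2.2, 12], [2.5, -5.5, 14], [4, -9, 15], [5.5, -12, 15], [7, -15, 15]], "spin": [0, 0, 0, 0, 0, 0, 0, 0, 0, 0]}}

```text
time_s: 7.08
tool_pos: [0.5669, -0.2052, 0.1757]
ee_rot: [[-0.411, 0.912, -0.003], [0.912, 0.411, -0.004], [-0.003, -0.005, -1.0]]
contact_force: [-0.1, -0.3, -1.1]
opening: 0.0007
```

Emit:
{"api": "arm_command", "payload": {"xyz": [[0, -3, 0], [0, -6, 0], [0, -9, 0], [0, -12, 0], [0, -14, 0], [0, -15, 0], [0, -15, 0]], "spin": [0, 0, 0, 0, 0, 0, 0]}}

```text
time_s: 7.67
tool_pos: [0.5658, -0.3584, 0.1752]
ee_rot: [[-0.407, 0.914, -0.004], [0.914, 0.407, -0.005], [-0.003, -0.005, -1.0]]
contact_force: [-0.6, -0.4, 0.2]
opening: 0.0003
```

```bash
python3 - <<'E'
from h import *
s=sense();print(s['time_s'],s['tool_pos'],s['contact_force'])
c=read_camera("scene");t=read_camera("top");p=np.load("p.npy")
for n,q in (("e+",(.07,.108,.022)),("e-",(-.07,.108,.022)),("tab",(-.038,.12,.022))):
    cc,n2=np.cos(p[2]),np.sin(p[2]);P=[p[0]+cc*q[0]-n2*q[1],p[1]+n2*q[0]+cc*q[1],q[2]]
    print(n,((proj(c,P)-[90,150])*10/3).round(),proj(t,P).round(1))
cv2.imwrite("pics/f.png",cv2.resize(c["color"][150:330,90:330,::-1],(800,600),interpolation=cv2.INTER_CUBIC))
cv2.imwrite("pics/g.png",cv2.resize(cv2.convertScaleAbs(t["color"][140:335,250:510,::-1],alpha=2),(800,600),interpolation=cv2.INTER_CUBIC))
E
```

```text
7.6667 [ 0.56579315 -0.35842381  0.17520776] [-0.62456794 -0.37227922  0.24500823]
e+ [499. 253.] [318.  238.8]
e- [307. 198.] [349.5 304.5]
tab [358. 197.] [336.6 291.9]
```

View pics/f.png

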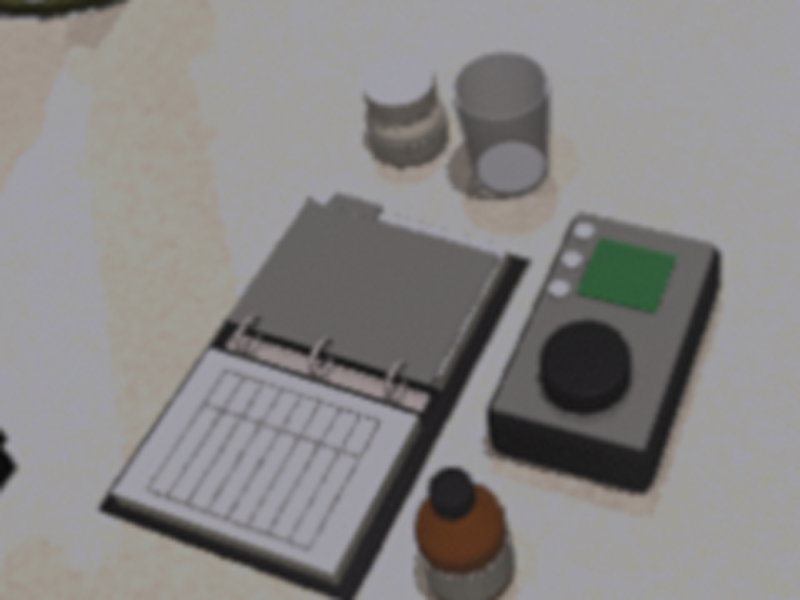

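View pics/g.png

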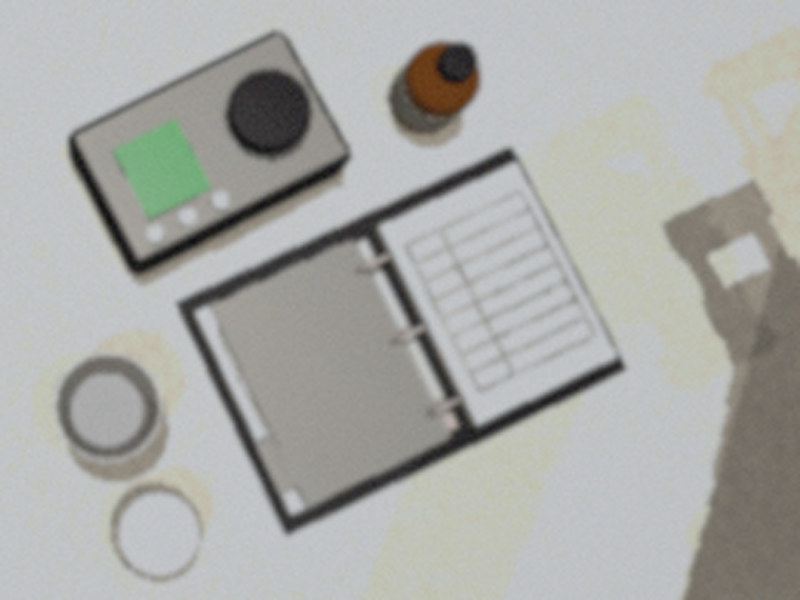

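```bash
python3 -c "
from h import *
print(bot.sign_off())"
```

```text
the job is handed in; nothing more can be done
None
```

The divider leaf is turned over the spine and, by my checks, lies flat on the pages of the binder's +y side. I handed the job in after about 8 s of robot time.

- **How it was done:** I kept the fingers shut and pushed the free edge up and over with their outside. I followed the leaf's arc slowly down, then pressed it with the fingertips at about 20 N.
- **Flatness:** The press stopped firm at fingertip height 24.1 mm, and the flat leaf's top should be at 24 mm. The last pictures put its free edge and tab within about 1.5 camera pixels of where a flat leaf should appear. That is about the error of my pose fit.
- **Other objects:** The bottle, beaker, jar and meter look unmoved in the last pictures; I compared them by eye. The robot had backed off and was touching nothing.
- **Disagreements:** My first pose fit was up to 2 pixels off in places, a few millimetres at most. During the press there was also a sideways force of about 8 N. No check failed.

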